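# Wind the radio test cradle closed

## Task

Two identical radio test cradles lie on the duty desk; a handheld radio lies in one of them, the other is empty. On the cradle with the radio, take the upright handle of the handwheel and wind it clockwise (seen from above) until the sliding contact block touches the foot of the radio, then let go. Move the block by the handwheel only, do not push the block or the radio directly, and leave the handwheel of the empty cradle as it is.

Things in the scene. Friction and masses are not known exactly. Their poses are not given: they have to be found in the camera images.
- cradle_wheel: Handwheel of the cradle with the radio: level aluminium disc, 126 mm across, 10 mm thick, hub 18 mm, at the robot's end of the cradle. Origin: on its vertical axis, under the disc, 82 mm above the desk; x axis points to the handle. Clockwise from above drives the block to the radio, 12 mm per radian; 0.4 to 0.9 turn is needed. Light friction (2 N at the handle), stays where left, stops dead on contact.
- cradle_crank (a point): Point on that wheel's handle, 128 mm above the desk. The handle is a black upright round grip, 22 mm across, 46 mm off the wheel's axis, from 94 to 148 mm above the desk. It spins freely on its pin, so it can be held from above and carried round without turning the hand..
- cradle_block: Sliding contact block of the same cradle, driven along the bed by the handwheel: black, 36 mm long, 56 wide, 40 high, top 64 mm above the desk. Origin: foot of the middle of the face that meets the radio, at bed height, 20 mm above the desk. Its x axis points along the bed, away from the wheel, to the radio.
- radio: Black handheld radio lying loose on its back on the bed, 125 x 58 x 34 mm, with a 75 mm aerial at its head. Origin: under the middle of its foot (the end facing the block); x axis from foot to head, as the block's. Its head is within 4 mm of the fixed end post. The x distance from the block's origin to this one is the gap to close, 31 to 64 mm at the start.
- spare_crank (a point): Point on the upright handle of the empty cradle's handwheel, 128 mm above the desk (20 mm under its top): leave it where it is. That cradle has the same shape and size and lies beside the first, the wheels' axes 0.34 to 0.5 m apart, on its left or right.

How it is judged (in metres and radians):
At the end, for the whole second after the job is handed in: The contact block of the cradle with the radio stands against the radio's foot (gap under 3 mm), the radio still lies in its place (moved less than 10 mm), and block and radio are at rest (x of radio in the frame of cradle_block below 0.003 m and distance of radio from where it was at the start of the episode below 0.01 m and linear speed of cradle_block below 0.005 m/s and linear speed of radio below 0.01 m/s); the robot touches nothing.
It fails at once if the handwheel of the empty cradle was turned (its handle moved more than 20 mm) (distance of spare_crank from where it was at the start of the episode above 0.02 m).
It fails at once if the contact block was pushed directly by the robot (more than 4 N) (contact force between cradle_block and the arm above 4 N or contact force between cradle_block and the fingers above 4 N).
It fails at once if the radio was pushed directly by the robot (more than 4 N) (contact force between radio and the arm above 4 N or contact force between radio and the fingers above 4 N).
It also fails if it takes over 48 s, if anything falls off the work surface, if the arm or the gripper's body presses on something with over 40 N, if the wrist force passes 120 N, or if a joint passes its speed limit or range.

## Robot

A 6-joint arm with a two-finger parallel gripper is mounted at the origin on the work surface. World frame = base frame: x ahead of the robot, y to its left, z up, the work surface at z = 0. Lengths are in m, angles in degrees, forces in N, time in s.
With the tool pointing down it reaches from about 0.25 to 0.725 m from the base axis. Payload 9.7 kg.
Tool frame: the origin (TCP) lies at the very end of the fingers, on their centre line; the grasp point (between the pads) lies 19 mm behind it; z points along the fingers, y is the line along which they close (so a half turn about z gives the same grasp; the last joint's range is limited). The gripper opens to 85 mm and grips with 20 to 120 N. Pads are 22 mm wide; open, the fingers measure 114 mm over their backs; the gripper's body (76 mm by 85 mm) begins 54 mm behind the grasp point. The pads swing forward as they close: fully open they stand 13 mm farther back than shut.
Start: joints at [63.885, 4.979, 10.078, 95.1, 0, 90], TCP at [0.242, 0.494, 0.231] pointing down, gripper open.
Joint ranges: [-179.16, 179.16], [-48.56, 103.87], [-65.8, 70.77], [-126.05, 130.52], [-82.76, 87.17], [-180, 180]. Speed limits (degrees/s): [127.2, 127.2, 147.25, 180, 180, 180].

## Interface

Orientations are given as [roll, pitch, yaw] about the fixed x, y, z axes, in that order (R = Rz(yaw) Ry(pitch) Rx(roll)).
In Python, from workcell import bot, viewer, finder gives the robot as it stands. The module is installed in compiled form; this text tells all that it offers.
- The arm moves only by the shell command python3 -m inch 'ROWS' [FORCE]. ROWS is JSON, a list that holds one entry, the list of rows, each a list of 7 numbers: the opening in per cent of the stroke, from 0 (shut) to 100 (fully open), then the shift along the tool's x, y, z in mm, then the turn, a rotation vector about the tool's x, y, z in degrees. In form: [[[grip, tx, ty, tz, ax, ay, az], ...]]. A call has 1 to 8 rows; each row shifts and turns the commanded pose from where the row before left it, along the tool's axes as they then stand; what a row does not reach is not made up. A row lasts 1/8 s, in which the tool goes at most 62.5 mm and 10.7 degrees, less where a joint would pass 70% of its speed; a pose out of reach is approached as far as the arm can. A call with a gripper value outside its range is refused whole. The fingers move at their own pace and stop on an object; FORCE is the grip in N (left out, the last holds). Time passes only in rows, so rows that do not move let the fingers close. It gives the time, the measured TCP pose, the force, the opening and the grip force at its end, in the units of the state.
- bot.get_obs(): the state, without advancing time (a new reading comes with each control period).
- viewer.camera(name): name is "side" or "top" or "wrist"; returns a dict with "pixels" (384x512x3 uint8, red, green, blue), "vfov" (degrees; the focal length in pixels is half the picture's height over the tangent of half this angle, whatever the lens; pixels are square), "cx", "cy" (the principal point, pixels), "R" (3x3) and "t" (3): a world point X has camera coordinates R X + t. Camera axes: x right, y down, z forward; pixel columns grow to the right and rows downward; lengths in m; the calibration is good to about 2 mm. A picture is of the moment at which its call begins. There is no depth.
- bot.job_done(): hands the job in; it is judged then, once.
Trained networks look in the newest picture that a camera, given by its name, has taken for a name from the list of things; names that differ only in an ending like _2 or _b are one class to them, and where a whole thing is asked for, a point or a joint stands for the part that bears it (a point fixed in the world has none). Each returns a list of dicts, best first, with "conf" (0 to 1); they miss things now and then, are a little off and sometimes report something else, mostly with a low value. They report only what shows in the picture. A call takes as long as a camera call.
- finder.outline_of(camera, thing): "pixels" (384x512 bool, what is visible of it) and "extent" ([centre column, centre row, width, height] in pixels, round what is visible of it).
- finder.mark_of(camera, thing): "position" ([column, row] in pixels: a listed point, or the origin of a listed thing).
The state is a dict: "time": time; "q": joint angles; "qd": joint speeds; "joint_efforts": joint torques, N m; "ee_pos": TCP position; "tcp_rot": TCP orientation; "wrist_force": force on the tool from outside, world axes, zero at the start; "torque": the same for the moment, N m; "opening": finger opening in m; "grasp_force": force on a finger pad.
Only numpy, scipy, OpenCV 4.12 (cv2) and the standard library are available. Lean on these libraries where they do the work, as an engineer would, in place of code of your own. Each camera call takes 0.05 s, during which the arm holds its last target. There are 200 camera calls.

## Working session

There is one attempt and no reset: what is moved stays moved. The work goes in short steps, Python scripts to look and compute and a shell command to move; the robot and the scene stay as the last step left them, time stands still between calls to the robot, and variables do not carry over. Pictures are saved under pics/ and viewed, at most 10 in all, crops included, and the job is handed in when it is done.

```bash
mkdir -p pics; cat > h.py <<'E'
import numpy as np, cv2
from workcell import bot, viewer, finder
def ray(c,px):
    f=c["pixels"].shape[0]/2/np.tan(np.radians(c["vfov"])/2)
    R=np.array(c["R"]);t=np.array(c["t"])
    d=R.T@np.array([(px[0]-c["cx"])/f,(px[1]-c["cy"])/f,1]); return -R.T@t,d
def atz(c,px,z):
    o,d=ray(c,px); return o+d*(z-o[2])/d[2]
def proj(c,X):
    f=c["pixels"].shape[0]/2/np.tan(np.radians(c["vfov"])/2)
    p=np.array(c["R"])@np.array(X)+np.array(c["t"]); return [c["cx"]+f*p[0]/p[2],c["cy"]+f*p[1]/p[2]]
Z=dict(cradle_wheel=.082,cradle_crank=.128,cradle_block=.02,radio=.02,spare_crank=.128)
E
python3 - <<'E'
from h import *
ims=[]
for n in ["top","side"]:
    c=viewer.camera(n); ims.append(c["pixels"]); print(n,np.round(ray(c,(c["cx"],c["cy"])),3).tolist())
    for k,z in Z.items():
        for r in finder.mark_of(n,k)[:3]: print(n,k,round(r["conf"],2),np.round(r["position"],1),np.round(atz(c,r["position"],z),3))
cv2.imwrite("pics/a.png",cv2.cvtColor(ims[0],cv2.COLOR_RGB2BGR));cv2.imwrite("pics/b.png",cv2.cvtColor(ims[1],cv2.COLOR_RGB2BGR))
print(bot.get_obs())
E
```

```text
top [[0.436, -0.022, 1.146], [0.197, 0.021, -0.98]]
top cradle_wheel 0.87 [338.8 222.8] [ 0.588 -0.195  0.082]
top cradle_crank 0.74 [365.5 232.2] [ 0.559 -0.243  0.128]
top cradle_block 0.94 [344.4 181.2] [ 0.697 -0.225  0.02 ]
top radio 0.59 [344.9 162.5] [ 0.743 -0.229  0.02 ]
top radio 0.55 [163.5 253.2] [0.538 0.21  0.02 ]
top spare_crank 0.65 [164.4 250.9] [0.533 0.186 0.128]
side [[0.231, -0.388, 0.685], [0.509, 0.495, -0.704]]
side cradle_wheel 0.92 [318.6 278.3] [ 0.581 -0.209  0.082]
side cradle_crank 0.88 [335.3 285.1] [ 0.563 -0.248  0.128]
side radio 0.73 [375.  250.4] [ 0.745 -0.233  0.02 ]
side spare_crank 0.81 [148.9 163.2] [0.537 0.195 0.128]
{'time': 0.6, 'q': array([ 6.38866776e+01,  4.97953855e+00,  1.00799172e+01,  9.50985532e+01,
       -5.71061116e-04,  8.99996591e+01]), 'qd': array([ 0.05843736,  0.04206098,  0.08700618, -0.04315534,  0.01648846,
        0.11220501]), 'joint_efforts': array([-2.08957395e-04, -5.19821119e+01,  4.64694500e+01,  1.15999155e-03,
       -3.12344454e-06,  4.40884619e-06]), 'ee_pos': array([0.24209046, 0.49387095, 0.23129328]), 'tcp_rot': array([1.79998175e+02, 5.71071977e-04, 1.53887018e+02]), 'wrist_force': array([ 0.56808142,  0.14395027, -0.27322752]), 'torque': array([0.00724085, 0.01073801, 0.00161301]), 'grasp_force': 0.0, 'opening': 0.08553845543213433}
```

View pics/a.png

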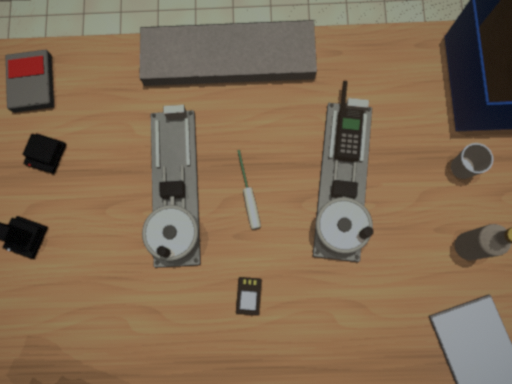

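View pics/b.png

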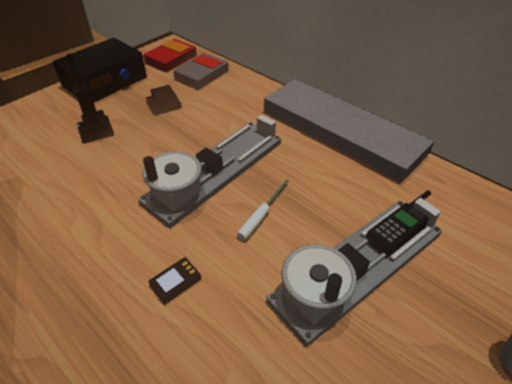

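The radio lies in the right-hand cradle: its hub is at about (344,225) in the top picture and its handle at (366,232). The spare cradle is on the left, with its handle at (164,251). I'll square the tool to yaw 90 and travel above the handle at the present height.

```bash
python3 -m inch '[[[100,0,0,0,0,0,10.65],[100,0,0,0,0,0,10.65],[100,0,0,0,0,0,10.65],[100,0,0,0,0,0,10.65],[100,0,0,0,0,0,10.65],[100,0,0,0,0,0,10.65]]]' 30
python3 -m inch '[[[60,-56,24,0,0,0,0],[60,-56,24,0,0,0,0],[60,-56,24,0,0,0,0],[60,-56,24,0,0,0,0],[60,-56,24,0,0,0,0],[60,-56,24,0,0,0,0]]]'
python3 -m inch '[[[60,-56,24,0,0,0,0],[60,-56,24,0,0,0,0],[60,-56,24,0,0,0,0],[60,-56,24,0,0,0,0],[60,-56,24,0,0,0,0],[60,-56,24,0,0,0,0],[60,0,0,0,0,0,0]]]'
python3 - <<'E'
from h import *
n="wrist";c=viewer.camera(n);print(np.round(ray(c,(c["cx"],c["cy"])),3).tolist())
for k,z in Z.items():
    for r in finder.mark_of(n,k)[:3]: print(n,k,round(r["conf"],2),np.round(r["position"],1),np.round(atz(c,r["position"],z),3))
cv2.imwrite("pics/c.png",cv2.cvtColor(c["pixels"],cv2.COLOR_RGB2BGR))
o=bot.get_obs();print(o["time"],o["q"],o["ee_pos"],o["tcp_rot"],o["opening"])
E
```

```text
time: 1.35
ee_pos: [0.2421, 0.4938, 0.2313]
tcp_rot: [-180.0, -0.0, 89.6]
wrist_force: [0.0, -0.3, 0.2]
opening: 0.0857
grasp_force: 0.0
time: 2.1
ee_pos: [0.3864, 0.156, 0.2316]
tcp_rot: [179.9, -0.0, 90.0]
wrist_force: [1.3, 1.1, 0.3]
opening: 0.0516
grasp_force: 0.0
time: 2.98
ee_pos: [0.5305, -0.1816, 0.2296]
tcp_rot: [-179.9, -0.0, 89.7]
wrist_force: [-0.8, 1.0, -0.5]
opening: 0.0513
grasp_force: 0.0
[[0.532, -0.111, 0.372], [-0.003, -0.278, -0.961]]
wrist cradle_wheel 0.77 [306.4 194.9] [ 0.585 -0.203  0.082]
wrist cradle_crank 0.6 [284.9 245.6] [ 0.558 -0.239  0.128]
wrist cradle_block 0.8 [379.7 194.4] [ 0.693 -0.222  0.02 ]
wrist radio 0.94 [418.8 197.4] [ 0.745 -0.226  0.02 ]
3.275 [-1.84951448e+01  6.14021376e+00  1.13975750e+01  9.52109592e+01
  5.29721561e-03  7.14406777e+01] [ 0.52974943 -0.17717398  0.23187562] [1.79954325e+02 9.74740527e-03 9.00641758e+01] 0.05118246924590523
```

View pics/c.png

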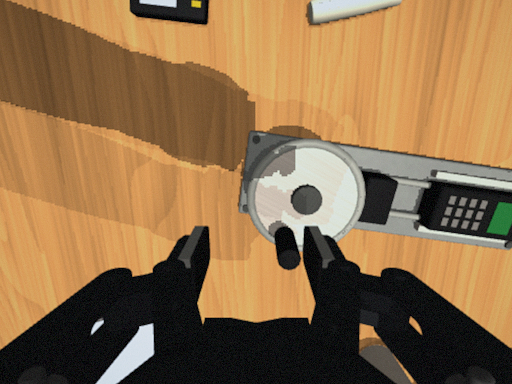

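The wrist picture shows the hub at (306,200) and the handle leaning from (283,232) to (289,262). All three cameras agree: axis at about (0.585,-0.204), handle at about (0.559,-0.243). That makes the radius 47 mm against the stated 46, and the gap about 50 mm. I'll go over the handle, down and grip.

```bash
python3 -m inch '[[[60,-34,15,0,0,0,0],[60,-33,14,0,0,0,0],[60,0,0,40,0,0,0],[60,0,0,40,0,0,0],[60,0,0,20,0,0,0],[60,0,0,20,0,0,0],[60,0,0,0,0,0,0]]]' 30
python3 -m inch '[[[20,0,0,0,0,0,0],[20,0,0,0,0,0,0],[10,0,0,0,0,0,0],[10,0,0,0,0,0,0],[10,0,0,0,0,0,0],[10,0,0,0,0,0,0]]]' 30
python3 - <<'E'
from h import *
c=viewer.camera("side");n="side"
for k in ["cradle_crank","cradle_wheel"]:
    for r in finder.mark_of(n,k)[:2]: print(k,round(r["conf"],2),np.round(r["position"],1),np.round(atz(c,r["position"],Z[k]),3))
cv2.imwrite("pics/d.png",cv2.cvtColor(c["pixels"],cv2.COLOR_RGB2BGR))
E
```

```text
time: 4.15
ee_pos: [0.5582, -0.244, 0.1103]
tcp_rot: [-179.9, -0.0, 90.1]
wrist_force: [0.0, -0.4, 0.1]
opening: 0.051
grasp_force: 0.0
time: 4.9
ee_pos: [0.5596, -0.2451, 0.1128]
tcp_rot: [179.9, 0.0, 90.0]
wrist_force: [-0.1, 2.1, 6.1]
opening: 0.0214
grasp_force: 29.4
cradle_crank 0.57 [333.9 283. ] [ 0.564 -0.245  0.128]
cradle_wheel 0.59 [318.9 278. ] [ 0.582 -0.209  0.082]
cradle_wheel 0.47 [148.2 165.9] [0.556 0.237 0.082]
```

View pics/d.png

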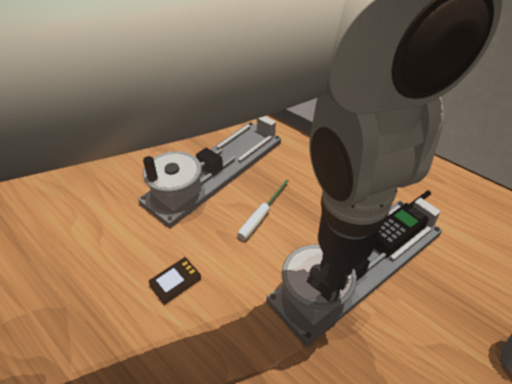

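The handle is held: opening 21.4 mm, and the side picture shows the gripper on it at about (330,280). Next, the arc increments, with a small lift.

```bash
python3 -c "
import numpy as np
t=np.radians(-121-15*np.arange(22));x=46*np.cos(t);y=46*np.sin(t)
for i in range(21):print(-121-15*(i+1),'tx %.1f ty %.1f'%(y[i+1]-y[i],x[i+1]-x[i]))"
```

```text
-136 tx 7.5 ty -9.4
-151 tx 9.7 ty -7.1
-166 tx 11.2 ty -4.4
-181 tx 11.9 ty -1.4
-196 tx 11.9 ty 1.8
-211 tx 11.0 ty 4.8
-226 tx 9.4 ty 7.5
-241 tx 7.1 ty 9.7
-256 tx 4.4 ty 11.2
-271 tx 1.4 ty 11.9
-286 tx -1.8 ty 11.9
-301 tx -4.8 ty 11.0
-316 tx -7.5 ty 9.4
-331 tx -9.7 ty 7.1
-346 tx -11.2 ty 4.4
-361 tx -11.9 ty 1.4
-376 tx -11.9 ty -1.8
-391 tx -11.0 ty -4.8
-406 tx -9.4 ty -7.5
-421 tx -7.1 ty -9.7
-436 tx -4.4 ty -11.2
```

```bash
python3 -m inch '[[[10,0,0,-2,0,0,0],[10,7.5,-9.4,0,0,0,0],[10,0,0,0,0,0,0]]]'
python3 -m inch '[[[10,9.7,-7.1,0,0,0,0],[10,11.2,-4.4,0,0,0,0],[10,0,0,0,0,0,0]]]'
python3 -m inch '[[[10,11.9,-1.4,0,0,0,0],[10,11.9,1.8,0,0,0,0],[10,0,0,0,0,0,0],[10,0,0,0,0,0,0]]]'
python3 - <<'E'
from h import *
for n in ["side","top"]:
    c=viewer.camera(n)
    for k in Z:
        for r in finder.mark_of(n,k)[:2]: print(n,k,round(r["conf"],2),np.round(atz(c,r["position"],Z[k]),3))
E
```

```text
time: 5.42
ee_pos: [0.549, -0.2368, 0.113]
tcp_rot: [-180.0, -0.1, 90.0]
wrist_force: [1.7, 4.4, -3.7]
opening: 0.0213
grasp_force: 30.7
time: 5.8
ee_pos: [0.5375, -0.2155, 0.113]
tcp_rot: [-180.0, -0.1, 90.0]
wrist_force: [2.8, 1.5, -6.8]
opening: 0.021
grasp_force: 30.7
time: 6.3
ee_pos: [0.5382, -0.1924, 0.113]
tcp_rot: [-180.0, -0.1, 90.0]
wrist_force: [0.6, 1.8, -8.0]
opening: 0.0211
grasp_force: 30.6
side cradle_wheel 0.95 [ 0.577 -0.208  0.082]
side cradle_crank 0.75 [ 0.536 -0.195  0.128]
side cradle_block 0.67 [ 0.707 -0.225  0.02 ]
side radio 0.74 [ 0.75  -0.235  0.02 ]
side spare_crank 0.59 [0.525 0.192 0.128]
top cradle_wheel 0.92 [ 0.582 -0.2    0.082]
top cradle_crank 0.7 [ 0.54  -0.188  0.128]
top cradle_block 0.6 [ 0.707 -0.231  0.02 ]
top radio 0.68 [ 0.74  -0.224  0.02 ]
top spare_crank 0.59 [0.531 0.184 0.128]
```

Forces are low and the wheel is turning: 75° done, and the block has moved on. Continuing.

```bash
python3 -m inch '[[[10,11,4.8,0,0,0,0],[10,9.4,7.5,0,0,0,0],[10,7.1,9.7,0,0,0,0],[10,0,0,0,0,0,0]]]'
python3 -m inch '[[[10,4.4,11.2,0,0,0,0],[10,1.4,11.9,0,0,0,0],[10,0,0,0,0,0,0]]]'
python3 -m inch '[[[10,-1.8,11.9,0,0,0,0],[10,0,0,0,0,0,0],[10,0,0,0,0,0,0]]]'
python3 - <<'E'
from h import *
for n in ["side","top","wrist"]:
    c=viewer.camera(n)
    if n=="side": cv2.imwrite("pics/e.png",cv2.resize(cv2.cvtColor(c["pixels"],cv2.COLOR_RGB2BGR)[180:340,260:460],None,fx=3,fy=3))
    for k in ["cradle_block","radio"]:
        for r in finder.mark_of(n,k)[:2]: print(n,k,round(r["conf"],2),np.round(atz(c,r["position"],Z[k]),3))
E
```

```text
time: 7.4
ee_pos: [0.561, -0.1645, 0.1131]
tcp_rot: [180.0, -0.1, 90.1]
wrist_force: [0.1, 5.5, -8.7]
opening: 0.0214
grasp_force: 30.6
time: 7.78
ee_pos: [0.5843, -0.1593, 0.1131]
tcp_rot: [179.9, -0.1, 90.0]
wrist_force: [2.3, 6.1, -10.8]
opening: 0.0212
grasp_force: 30.8
time: 8.15
ee_pos: [0.5958, -0.1612, 0.1131]
tcp_rot: [179.9, -0.1, 90.0]
wrist_force: [3.5, 6.0, -11.3]
opening: 0.021
grasp_force: 31.0
side cradle_block 0.83 [ 0.73  -0.225  0.02 ]
side radio 0.8 [ 0.749 -0.233  0.02 ]
wrist cradle_block 0.79 [ 0.728 -0.227  0.02 ]
wrist radio 0.88 [ 0.747 -0.228  0.02 ]
```

View pics/e.png

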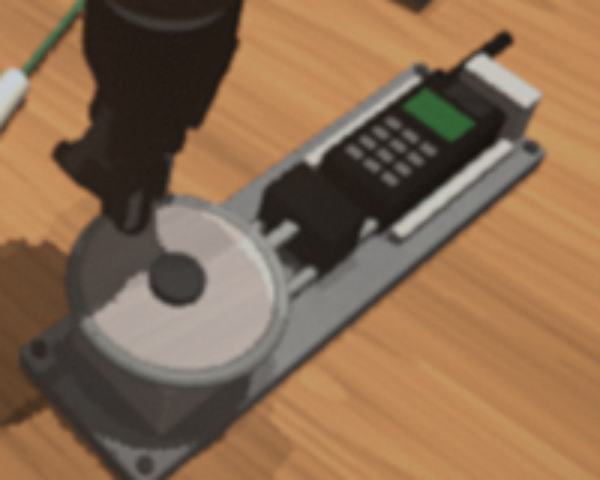

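The crop shows the handle on the left of the wheel and the block (about (310,215)) still short of the radio's foot. The wrist and side cameras both give about 19 mm left, roughly 90° of winding. I'll go 60°, then shorter steps, watching the force.

```bash
python3 -m inch '[[[10,-4.8,11,0,0,0,0],[10,-7.5,9.4,0,0,0,0],[10,0,0,0,0,0,0]]]'
python3 -m inch '[[[10,-9.7,7.1,0,0,0,0],[10,0,0,0,0,0,0]]]'
python3 -m inch '[[[10,-11.2,4.4,0,0,0,0],[10,0,0,0,0,0,0],[10,0,0,0,0,0,0]]]'
python3 - <<'E'
from h import *
for n in ["side","top","wrist"]:
    c=viewer.camera(n)
    for k in ["cradle_block","radio"]:
        for r in finder.mark_of(n,k)[:2]: print(n,k,round(r["conf"],2),np.round(atz(c,r["position"],Z[k]),3))
E
```

```text
time: 8.98
ee_pos: [0.6165, -0.1744, 0.1131]
tcp_rot: [179.9, 0.0, 90.0]
wrist_force: [5.3, 2.6, -12.1]
opening: 0.0212
grasp_force: 31.2
time: 9.22
ee_pos: [0.6232, -0.1841, 0.1131]
tcp_rot: [179.9, 0.0, 90.0]
wrist_force: [5.5, 0.3, -12.2]
opening: 0.0211
grasp_force: 31.3
time: 9.6
ee_pos: [0.6272, -0.1949, 0.1132]
tcp_rot: [180.0, 0.0, 90.0]
wrist_force: [4.4, -2.2, -13.1]
opening: 0.0211
grasp_force: 31.3
side cradle_block 0.9 [ 0.736 -0.225  0.02 ]
side radio 0.73 [ 0.74  -0.239  0.02 ]
top cradle_block 0.62 [ 0.737 -0.23   0.02 ]
top radio 0.85 [ 0.739 -0.228  0.02 ]
wrist cradle_block 0.66 [ 0.737 -0.227  0.02 ]
```

```bash
python3 -m inch '[[[10,-6,1,0,0,0,0],[10,0,0,0,0,0,0]]]'
python3 -m inch '[[[10,-6,0.4,0,0,0,0],[10,0,0,0,0,0,0]]]'
```

```text
time: 10.3
ee_pos: [0.6282, -0.2011, 0.1132]
tcp_rot: [-180.0, -0.0, 90.0]
wrist_force: [2.3, 0.1, -13.0]
opening: 0.0213
grasp_force: 31.3
time: 10.55
ee_pos: [0.6284, -0.2074, 0.1132]
tcp_rot: [-180.0, 0.0, 89.9]
wrist_force: [-0.1, 0.5, -13.8]
opening: 0.0213
grasp_force: 31.3
```

```bash
python3 -m inch '[[[10,-6,-0.4,0,0,0,0],[10,0,0,0,0,0,0],[10,0,0,0,0,0,0]]]'
python3 - <<'E'
from h import *
for n in ["side","top","wrist"]:
    c=viewer.camera(n)
    if n=="side": cv2.imwrite("pics/f.png",cv2.resize(cv2.cvtColor(c["pixels"],cv2.COLOR_RGB2BGR)[180:340,260:460],None,fx=3,fy=3))
    for k in ["cradle_block","radio","cradle_crank"]:
        for r in finder.mark_of(n,k)[:2]: print(n,k,round(r["conf"],2),np.round(atz(c,r["position"],Z[k]),3))
E
```

```text
time: 10.92
ee_pos: [0.6277, -0.2133, 0.1131]
tcp_rot: [-179.9, 0.0, 89.9]
wrist_force: [-4.5, -2.0, -13.9]
opening: 0.0213
grasp_force: 31.2
side cradle_block 0.8 [ 0.749 -0.232  0.02 ]
side radio 0.87 [ 0.744 -0.235  0.02 ]
side cradle_crank 0.77 [ 0.627 -0.213  0.128]
top cradle_block 0.69 [ 0.74  -0.234  0.02 ]
top radio 0.63 [ 0.742 -0.229  0.02 ]
top cradle_crank 0.74 [ 0.631 -0.212  0.128]
wrist cradle_block 0.88 [ 0.743 -0.229  0.02 ]
wrist cradle_crank 0.61 [ 0.63  -0.212  0.128]
```

View pics/f.png

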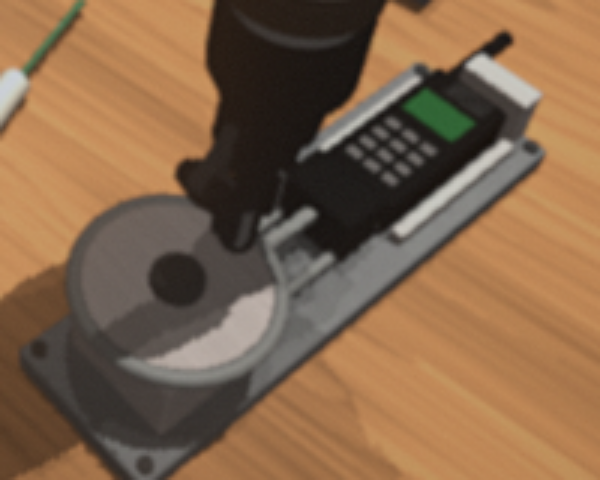

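The crop shows the block (about (330,225)) up against, or nearly against, the radio's foot, and the radio still in place. No stop felt yet, so I'll creep on until the force rises.

```bash
python3 -m inch '[[[10,-4,-0.8,0,0,0,0],[10,0,0,0,0,0,0]]]'
python3 -m inch '[[[10,-4,-1.2,0,0,0,0],[10,0,0,0,0,0,0]]]'
```

```text
time: 11.78
ee_pos: [0.6271, -0.2164, 0.1131]
tcp_rot: [-179.9, -0.0, 90.0]
wrist_force: [-4.4, 1.0, -12.5]
opening: 0.0212
grasp_force: 31.3
time: 12.02
ee_pos: [0.626, -0.2203, 0.1131]
tcp_rot: [-180.0, -0.1, 90.0]
wrist_force: [-4.8, 1.4, -12.8]
opening: 0.0209
grasp_force: 31.3
```

```bash
python3 -m inch '[[[10,-4,-1.6,0,0,0,0],[10,0,0,0,0,0,0]]]'
python3 -m inch '[[[10,-3,-1.4,0,0,0,0],[10,0,0,0,0,0,0]]]'
python3 - <<'E'
from h import *
for n in ["side","top","wrist"]:
    c=viewer.camera(n)
    if n=="wrist": cv2.imwrite("pics/g.png",cv2.cvtColor(c["pixels"],cv2.COLOR_RGB2BGR))
    for k in ["cradle_block","radio"]:
        for r in finder.mark_of(n,k)[:2]: print(n,k,round(r["conf"],2),np.round(atz(c,r["position"],Z[k]),3))
E
```

```text
time: 12.28
ee_pos: [0.6244, -0.2242, 0.1131]
tcp_rot: [-180.0, -0.1, 90.0]
wrist_force: [-5.4, 2.6, -12.8]
opening: 0.0215
grasp_force: 31.2
time: 12.52
ee_pos: [0.623, -0.227, 0.1132]
tcp_rot: [-180.0, -0.1, 90.0]
wrist_force: [-5.2, 2.9, -11.7]
opening: 0.0211
grasp_force: 31.2
side cradle_block 0.86 [ 0.75  -0.231  0.02 ]
side radio 0.77 [ 0.741 -0.233  0.02 ]
top cradle_block 0.75 [ 0.751 -0.242  0.02 ]
top cradle_block 0.6 [0.541 0.207 0.02 ]
top radio 0.66 [ 0.738 -0.225  0.02 ]
wrist cradle_block 0.65 [ 0.747 -0.228  0.02 ]
```

View pics/g.png

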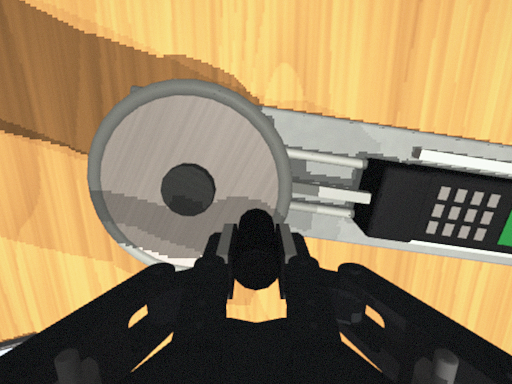

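The wrist picture shows the block (about x 370–410, y 165–240) merged with the radio's black body, but there is still no resistance at the handle. I'll keep creeping; each 4 mm at the handle is about 1 mm of block.

```bash
python3 -m inch '[[[10,-3.5,-2,0,0,0,0],[10,0,0,0,0,0,0]]]'
python3 -m inch '[[[10,-3.3,-2.2,0,0,0,0],[10,0,0,0,0,0,0]]]'
python3 - <<'E'
from h import *
c=viewer.camera("side");g=cv2.cvtColor(c["pixels"],cv2.COLOR_RGB2GRAY).astype(np.float32)
for p in ["b","d"]:
    a=cv2.imread(f"pics/{p}.png",0).astype(np.float32); T=a[206:232,388:424]
    r=cv2.matchTemplate(g,T,cv2.TM_CCOEFF_NORMED);print(p,cv2.minMaxLoc(r)[1:4:2],(388,206))
    x=cv2.phaseCorrelate(T,g[206:232,388:424],cv2.createHanningWindow((36,26),cv2.CV_32F));print(x)
X=np.array([.8,-.235,.05]);print("px per 10mm",np.array(proj(c,X+[.01,0,0]))-proj(c,X))
E
```

```text
time: 13.22
ee_pos: [0.621, -0.2304, 0.1131]
tcp_rot: [-180.0, -0.1, 90.0]
wrist_force: [-4.9, 3.7, -12.5]
opening: 0.0212
grasp_force: 31.2
time: 13.48
ee_pos: [0.6188, -0.2335, 0.1131]
tcp_rot: [-180.0, -0.1, 90.0]
wrist_force: [-3.8, 4.4, -12.6]
opening: 0.0214
grasp_force: 31.2
b (0.7742704749107361, (389, 206)) (388, 206)
((0.2693700357687163, 0.344156812437582), 0.9679645670294271)
d (0.8620830774307251, (389, 206)) (388, 206)
((0.5177141677046642, 0.309580831450047), 0.9322173830903606)
px per 10mm [ 2.52425308 -2.83641379]
```

```bash
python3 -m inch '[[[10,-3,-2.5,0,0,0,0],[10,0,0,0,0,0,0]]]'
python3 -m inch '[[[10,-2.8,-2.8,0,0,0,0],[10,0,0,0,0,0,0]]]'
python3 - <<'E'
from h import *
c=viewer.camera("side");g=cv2.cvtColor(c["pixels"],cv2.COLOR_RGB2GRAY).astype(np.float32)
cv2.imwrite("pics/i.png",cv2.resize(cv2.convertScaleAbs(cv2.cvtColor(c["pixels"],cv2.COLOR_RGB2BGR)[195:280,340:445],alpha=2.2),None,fx=6,fy=6,interpolation=cv2.INTER_CUBIC))
for p in ["b","d"]:
    a=cv2.imread(f"pics/{p}.png",0).astype(np.float32); T=a[206:232,388:424]
    print(cv2.phaseCorrelate(T,g[206:232,388:424],cv2.createHanningWindow((36,26),cv2.CV_32F)))
E
```

```text
time: 13.78
ee_pos: [0.6172, -0.2354, 0.1131]
tcp_rot: [179.9, -0.2, 90.1]
wrist_force: [0.5, 10.5, -13.4]
opening: 0.0211
grasp_force: 31.1
time: 14.02
ee_pos: [0.6164, -0.2362, 0.1132]
tcp_rot: [179.7, -0.4, 90.2]
wrist_force: [10.1, 19.2, -16.2]
opening: 0.021
grasp_force: 31.1
((0.522581280825257, 0.22882813976881344), 0.9071900350321468)
((0.8053058375601765, -0.13799384100232714), 0.7529830849219742)
```

View pics/i.png

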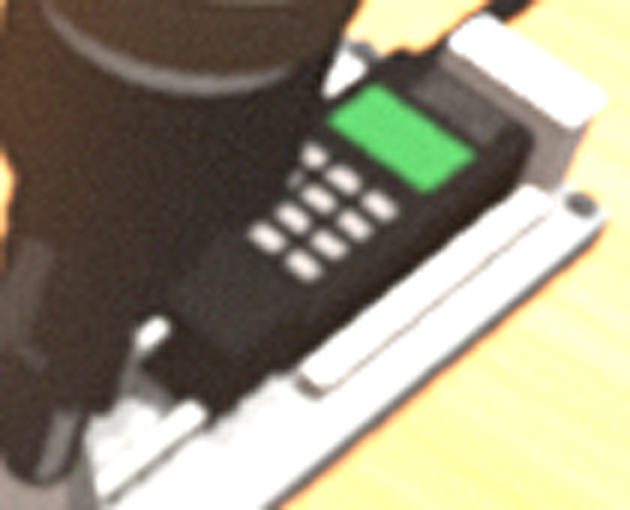

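The block touches the radio (crop: block flush with the foot at about (200,360)), and the wheel has stopped dead with about 20 N along the tangent. I'll ease the command back, open and lift.

```bash
python3 -m inch '[[[10,2.5,2.5,0,0,0,0],[10,0,0,0,0,0,0],[55,0,0,0,0,0,0],[55,0,0,0,0,0,0],[55,0,0,0,0,0,0],[55,0,0,0,0,0,0]]]'
python3 -m inch '[[[55,0,0,-15,0,0,0],[55,0,0,-30,0,0,0],[55,0,0,-40,0,0,0],[55,0,0,-40,0,0,0],[55,50,-20,0,0,0,0],[55,50,-20,0,0,0,0],[55,0,0,0,0,0,0],[55,0,0,0,0,0,0]]]'
python3 - <<'E'
from h import *
for n in ["side","top","wrist"]:
    c=viewer.camera(n)
    if n=="wrist": cv2.imwrite("pics/j.png",cv2.convertScaleAbs(cv2.cvtColor(c["pixels"],cv2.COLOR_RGB2BGR),alpha=1.6))
    for k in Z:
        for r in finder.mark_of(n,k)[:1]: print(n,k,round(r["conf"],2),np.round(atz(c,r["position"],Z[k]),3))
E
```

```text
time: 14.82
ee_pos: [0.6165, -0.2382, 0.114]
tcp_rot: [179.9, 0.0, 90.0]
wrist_force: [-0.4, 0.5, 0.1]
opening: 0.0471
grasp_force: 0.0
time: 15.82
ee_pos: [0.5766, -0.138, 0.2393]
tcp_rot: [179.9, 0.0, 90.0]
wrist_force: [0.8, -0.1, -0.4]
opening: 0.047
grasp_force: 0.0
side cradle_wheel 0.56 [ 0.582 -0.202  0.082]
side cradle_crank 0.73 [ 0.618 -0.235  0.128]
side cradle_block 0.65 [ 0.747 -0.235  0.02 ]
side radio 0.73 [ 0.753 -0.235  0.02 ]
side spare_crank 0.89 [0.532 0.194 0.128]
top spare_crank 0.69 [0.531 0.188 0.128]
wrist cradle_wheel 0.64 [ 0.584 -0.204  0.082]
wrist cradle_crank 0.9 [ 0.618 -0.233  0.128]
wrist cradle_block 0.8 [ 0.749 -0.225  0.02 ]
```

View pics/j.png

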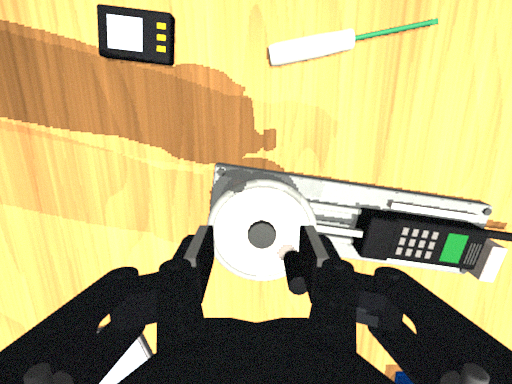

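The picture shows the block flush with the radio's foot at about (375,235) and the radio against its post at (490,260). The handle stays at (0.618,-0.234), the spare crank hasn't moved and the gripper is clear. Handing in.

```bash
python3 -c "
from workcell import bot
print(bot.job_done())"
```

```text
the job is handed in; nothing more can be done
None
```

The handwheel on the radio's cradle was wound clockwise until it stopped dead with the block against the radio's foot, then released; the spare wheel was not moved, and the job was handed in at about 16 s (no verdict was returned).

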